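# Tack and stack the rivet tins

### The job

Give the bare-metal tin on the green mat its shot of tack spray: press the red cap of the fixed can fully down and let it spring back up, all before you move a tin. Then take the tins off the sloped rack and build a column, the red tin squarely on the bare-metal one and the blue tin squarely on the red, all edges lined up. Set each tin down gently, then push it straight down onto the one below with 15 N, give or take a few, for a second so that it tacks - never several times harder, the tins dent - and only then let go; never let a tin drop even a little, and leave the bottom tin and everything else on the bench where it is.

Things in the scene. Friction and masses are not known exactly. Their poses are not given: they have to be found in the camera images.
- base_tin: Closed flat rectangular tin, 96 mm long (its x), 54 mm wide (its y), 36 mm high (its z); origin at the centre of its underside. About 0.2 to 0.45 kg. Bare steel with a dark lid. Lies loose and level on the green mat: the bottom of the column.
- red_tin: Closed flat rectangular tin, 96 mm long (its x), 54 mm wide (its y), 36 mm high (its z); origin at the centre of its underside. About 0.2 to 0.45 kg. Red. Lies loose on the sloped rack, its length along the slope, so its z axis leans 35 degrees towards the rack's low edge.
- blue_tin: Closed flat rectangular tin, 96 mm long (its x), 54 mm wide (its y), 36 mm high (its z); origin at the centre of its underside. About 0.2 to 0.45 kg. Blue, otherwise as the red one; which side of the rack each lies on varies. At least 45 mm of free slope lies between the two and 20 mm of board outside each.
- rack: Fixed plywood rack, 260 mm wide (its y) and about 125 mm deep, origin on the table under the tins' centre line. Its board falls away from the robot (towards its +x) at 35 degrees; the board's surface is 62 mm above the table over the origin. A lip 12 mm high across the low edge holds the tins; the sides are open.
- mat: Fixed green cutting mat with a white grid, 260 mm (its x) by 340 mm (its y), 3 mm thick; origin at the centre of its underside. Mat and rack stand side by side, either one on the left.
- cap_top (a point): Centre of the top of the can's red cap, 28 mm across, about 156 mm above the table. The aluminium can with a yellow band, 52 mm across, is fixed on the mat, 180 mm from the bottom tin; its nozzle points at that tin.
- cap (a joint): Travel of the sprung cap in m: 0 up, 0.007 fully down, which takes about 6 N. It springs back when let go.
- dye_jar: Amber jar, 44 mm across, 60 mm high, loose on the mat; origin under its centre. Bystander.
- spool: Orange thread spool, 40 mm across, 40 mm high, loose on the mat; origin under its centre. Bystander.
- wax_tin: Round brass tin, 48 mm across, 22 mm high, loose on the mat; origin under its centre. Bystander.
- mallet: Hammer, 240 mm long, lying behind the work; its x along the handle. Bystander.
- dye_bottle: White bottle with red cap, 48 mm across, 120 mm high, behind the work; origin under its centre. Bystander.
- edge_paint: White bottle with black cap, 40 mm across, 100 mm high, behind the work; origin under its centre. Bystander.
There are look-alikes about, which are no part of the job. Of the things that look like the blue_tin, the larger one is meant. Of the things that look like the red_tin, the smaller one is meant.

How it is judged (in metres and radians):
On the way, in this order (a step that is already met when the one before it is completed fails the run):
1. the spray cap is pressed fully down (value of joint cap above 0.0055 m), for 0.1 s.
2. the cap is let go and has sprung back up (value of joint cap below 0.0015 m and contact force between the fingers and cap below 0.05 N), for 0.1 s.
3. the red tin is pressed squarely down onto the bare-metal tin with 10 to 20 N (x of red_tin in the frame of base_tin between -0.006 and 0.006 m and y of red_tin in the frame of base_tin between -0.006 and 0.006 m and z of red_tin in the frame of base_tin between 0.033 and 0.039 m and angle between the x axis of red_tin and the x axis of base_tin, either way round below 0.09 rad and contact force between red_tin and base_tin between 10 and 20 N), for 0.4 s.
4. the red tin rests squarely on the bare-metal tin, released (x of red_tin in the frame of base_tin between -0.006 and 0.006 m and y of red_tin in the frame of base_tin between -0.006 and 0.006 m and z of red_tin in the frame of base_tin between 0.033 and 0.039 m and angle between the x axis of red_tin and the x axis of base_tin, either way round below 0.09 rad and angle between each of red_tin, base_tin's own z axis and vertical below 0.06 rad and contact force between the fingers and red_tin below 0.05 N and linear speed of red_tin below 0.03 m/s and distance of base_tin from where it was at the start of the episode below 0.015 m), for 0.2 s.
5. the blue tin is pressed squarely down onto the red tin with 10 to 20 N (x of blue_tin in the frame of red_tin between -0.006 and 0.006 m and y of blue_tin in the frame of red_tin between -0.006 and 0.006 m and z of blue_tin in the frame of red_tin between 0.033 and 0.039 m and angle between the x axis of blue_tin and the x axis of red_tin, either way round below 0.09 rad and contact force between blue_tin and red_tin between 10 and 20 N), for 0.4 s.
6. the blue tin rests squarely on the red tin, released (all of step 4 and x of blue_tin in the frame of red_tin between -0.006 and 0.006 m and y of blue_tin in the frame of red_tin between -0.006 and 0.006 m and z of blue_tin in the frame of red_tin between 0.033 and 0.039 m and angle between the x axis of blue_tin and the x axis of red_tin, either way round below 0.09 rad and angle between blue_tin's own z axis and vertical below 0.06 rad and contact force between the fingers and blue_tin below 0.05 N and linear speed of blue_tin below 0.03 m/s), for 0.2 s.
At the end, for the whole second after the job is handed in: Red tin flat on the bare-metal tin and blue tin flat on the red, each within 6 mm in length and width and 0.09 rad of the one below, level, at rest and released; the bottom tin within 15 mm of where it began; the cap up (all of step 6 and value of joint cap below 0.0015 m); the robot touches nothing.
It fails at once if the cap is pressed once a rack tin has been moved (value of joint cap above 0.003 m and distance of any of red_tin, blue_tin from where it was at the start of the episode above 0.03 m).
It fails at once if a tin is dropped or knocked: moving at over 0.15 m/s out of the fingers (a fall of about 1 mm) ((contact force between the fingers and red_tin below 0.02 N and linear speed of red_tin above 0.15 m/s) or (contact force between the fingers and blue_tin below 0.02 N and linear speed of blue_tin above 0.15 m/s) or (contact force between the fingers and base_tin below 0.02 N and linear speed of base_tin above 0.15 m/s)).
It fails at once if a tin is pressed onto the column with over 45 N (contact force between red_tin and base_tin above 45 N or contact force between blue_tin and red_tin above 45 N).
It fails at once if the bottom tin is shoved over 15 mm (distance of base_tin from where it was at the start of the episode above 0.015 m).
It fails at once if a bystander is moved over 20 mm or tipped (distance of any of dye_jar, spool, wax_tin, mallet, dye_bottle, edge_paint from where it was at the start of the episode above 0.02 m or angle between any of dye_jar, spool, wax_tin, dye_bottle, edge_paint's own z axis and vertical above 0.3 rad).
It also fails if it takes over 72 s, if anything falls off the work surface, if the arm or the gripper's body presses on something with over 40 N, if the wrist force passes 120 N, or if a joint passes its speed limit or range.

### The arm

A 6-joint arm with a two-finger parallel gripper is mounted at the origin on the work surface. World frame = base frame: x ahead of the robot, y to its left, z up, the work surface at z = 0. Lengths are in m, angles in degrees, forces in N, time in s.
With the tool pointing down it reaches from about 0.35 to 0.975 m from the base axis. Payload 7.1 kg.
Tool frame: the origin (TCP) lies midway between the tips of the shut fingers; the grasp point (between the pads) lies 19 mm behind it; x points along the fingers, y is the direction in which the jaws open and shut, and the axes are right-handed (so a half turn about x gives the same grasp; the last joint's range is limited). The gripper opens to 88 mm and grips with 3 to 60 N. Pads are 20 mm wide; open, the fingers measure 115 mm over their backs; the gripper's body (75 mm by 178 mm) begins 61 mm behind the grasp point.
Start: joints at [65.374, 24.242, 93.386, -0, 62.372, -1.089], TCP at [0.25, 0.573, 0.185] pointing down, gripper open.
Joint ranges: [-172.04, 172.04], [-51.8, 120.97], [4.93, 147.93], [-75.15, 255.16], [6.16, 154.13], [-145.62, 145.62]. Speed limits (degrees/s): [136.94, 136.94, 172.46, 180, 180, 180].

### API

Orientations are given as [roll, pitch, yaw] about the fixed x, y, z axes, in that order (R = Rz(yaw) Ry(pitch) Rx(roll)).
In Python, from workcell import sense, get_image, finish_job gives the robot as it stands.
- The arm moves only by the tool move_arm, never from a script. Its arguments are lists of equal length, an entry for each row: "delta_pos": the shift along the tool's x, y, z in cm, a list of three; "delta_rot": the turn, a rotation vector about the tool's x, y, z in degrees, a list of three. In form: {"delta_pos": [[x, y, z], ...], "delta_rot": [[wx, wy, wz], ...]}. A call has 1 to 20 rows; each row is the pose to reach, as a shift and turn from the pose commanded when the call began, along the tool's axes at that moment; what a row does not reach only later rows make up. A row lasts 1/12 s, in which the tool goes at most 41.7 mm and 7.16 degrees, less where a joint would pass 70% of its speed; a pose out of reach is approached as far as the arm can. A call with a gripper value outside its range is refused whole. "fingers" is the finger opening in cm, from 0 to 8.78, set as the call begins (left out, the last holds). The fingers move at their own pace and stop on an object; "grip_force" is the grip in N (left out, the last holds). Time passes only in rows, so rows that repeat a pose let the fingers close. It gives the time, the measured TCP pose, the force and the opening at its end, in the units of the state.
- sense(): the state, without advancing time (a new reading comes with each control period).
- get_image(name): name is "scene" or "side" or "wrist"; returns a dict with "frame" (400x640x3 uint8, blue, green, red), "range_z" (400x640 float32, m along the optical axis (not along the pixel's ray), 0 where there is no reading), "fov_y" (degrees; the focal length in pixels is half the picture's height over the tangent of half this angle, whatever the lens; pixels are square), "cx", "cy" (the principal point, pixels), "origin" and "rotation" of the camera in the world. Camera axes: x right, y down, z forward; pixel columns grow to the right and rows downward; lengths in m; the calibration is good to about 2 mm. A picture is of the moment at which its call begins.
- finish_job(): hands the job in, once; it reports no verdict.
The state is a dict: "clock": time; "qpos": joint angles; "joint_velocities": joint speeds; "effort": joint torques, N m; "ee_pos": TCP position; "tool_rot": TCP orientation; "wrist_force": force on the tool from outside, world axes, zero at the start; "torque": the same for the moment, N m; "width": finger opening in m.
Only numpy, scipy, OpenCV 4.12 (cv2) and the standard library are available. Lean on these libraries where they do the work, as an engineer would, in place of code of your own. Each camera call takes 0.05 s, during which the arm holds its last target. There are 200 camera calls.

## Working session

There is one attempt and no reset: what is moved stays moved. The work goes in short steps, Python scripts to look and compute and a tool call to move; the robot and the scene stay as the last step left them, time stands still between calls to the robot, and variables do not carry over. Pictures are saved under pics/ and viewed, about 8 in all and at most 12, crops included, and the job is handed in when it is done.

Besides the shell and the picture viewer there is one more tool, called after "Call:" as name(argument=value, ...) on one line, values as JSON. move_arm: Moves the arm, as the interface text tells. Its arguments: {"type":"object","properties":{"delta_pos":{"type":"array","items":{"type":"array","items":{"type":"number"}}},"delta_rot":{"type":"array","items":{"type":"array","items":{"type":"number"}}},"fingers":{"type":"number"},"grip_force":{"type":"number"}},"required":["delta_pos","delta_rot"]}

```bash
mkdir -p pics; ls
cat > h.py <<'E'
import numpy as np,cv2
from workcell import sense,get_image,finish_job
from scipy.spatial.transform import Rotation as R
def cloud(im):
    f=200/np.tan(np.radians(im["fov_y"])/2); z=im["range_z"]
    v,u=np.mgrid[0:z.shape[0],0:z.shape[1]]
    P=np.stack([(u-im["cx"])/f*z,(v-im["cy"])/f*z,z],-1)
    W=P@np.array(im["rotation"]).T+np.array(im["origin"]); W[z<=0]=np.nan
    return W
E
python3 - <<'E'
from h import *
print(sense())
for n in("scene","side","wrist"):
    im=get_image(n); np.savez(f"{n}0.npz",W=cloud(im),**im); cv2.imwrite(f"pics/{n}0.png",im["frame"])
    print(n,im["fov_y"],im["cx"],im["cy"],im["origin"],np.array(im["rotation"]).round(3).tolist())
a=[cv2.imread(f"pics/{n}0.png") for n in("scene","side")]
E
```

```text
pics
{'clock': 0.0, 'qpos': array([ 6.53741605e+01,  2.42833789e+01,  9.34306445e+01, -9.97117052e-04,
        6.23716504e+01, -1.08638167e+00]), 'joint_velocities': array([-0.0189394 , -0.00143062,  0.02855682, -0.00225664, -0.01872787,
       -0.09920294]), 'effort': array([ 1.14944443e-03, -5.44612598e+01, -2.73665679e+01,  6.44319411e-02,
        2.28405307e-02, -1.03830710e-04]), 'ee_pos': array([0.24932157, 0.57246283, 0.1847186 ]), 'tool_rot': array([ -90.4960635 ,   89.91432166, -114.03505826]), 'wrist_force': array([-0.62615552, -0.49897088,  0.05180818]), 'torque': array([-0.00664715,  0.00016481, -0.00723358]), 'width': 0.08802450282644922}Traceback (most recent call last):
  File "<stdin>", line 4, in <module>
  File "h.py", line 8, in cloud
    W=P@np.array(im["rotation"]).T+np.array(im["origin"]); W[z<=0]=np.nan
      ~~~~~~~~~~~~~~~~~~~~~~~~~~~~^~~~~~~~~~~~~~~~~~~~~~~
ValueError: operands could not be broadcast together with shapes (400,640) (3,)
```

```bash
sed -i 's/W=P@np.array(im\["rotation"\]).T/W=P@R.from_euler("xyz",im["rotation"],degrees=True).as_matrix().T/' h.py
python3 - <<'E'
from h import *
for n in("scene","side","wrist"):
    im=get_image(n); np.savez(f"{n}0.npz",W=cloud(im),**im); cv2.imwrite(f"pics/{n}0.png",im["frame"])
    print(n,im["fov_y"],im["cx"],im["cy"],im["origin"],im["rotation"],im["frame"].shape)
E
```

```text
scene 43.3509384047869 319.09150032365585 194.68326274182107 [1.26854536 0.1312731  1.16349468] [-145.88497988    0.47553809   95.2603193 ] (400, 640, 3)
side 44.75852128930951 324.9471509819204 197.7286365698258 [ 0.2028433  -0.82145339  0.98800227] [-131.9103982    -0.8591134   -23.18453528] (400, 640, 3)
wrist 60.90636410208866 323.3586425204303 203.79860443120117 [0.17730667 0.60407123 0.38372578] [ 1.63283372e+02 -1.72741191e-02  6.65541918e+01] (400, 640, 3)
```

View pics/scene0.png

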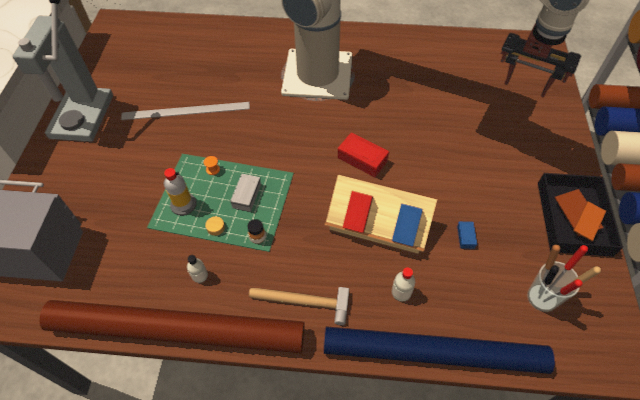

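View pics/side0.png

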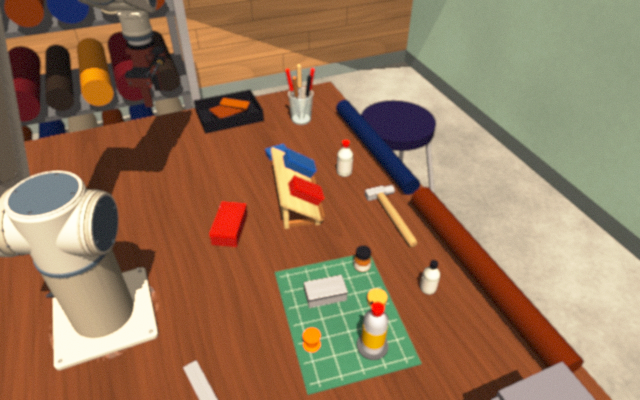

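The scene view shows the mat on the robot's right (-y). It holds the can (172,190), base tin (247,191), spool (211,165), wax tin (215,226) and jar (257,231). The rack sits at (380,213) with red at (358,212) and blue at (408,225). The larger red look-alike (363,154) and smaller blue one (467,235) are off the rack. The side view agrees.

```bash
cat >> h.py <<'E'
def face(P,it=3,tol=.003,n0=None):
    """plane fit of points -> centre(median), normal (up), inliers"""
    Q=P
    for _ in range(it):
        c=Q.mean(0); n=np.linalg.svd(Q-c,full_matrices=False)[2][2]
        if n[2]<0:n=-n
        Q=P[abs((P-c)@n)<tol]
    return c,n,Q
def rect(Q,n):
    """min-area rect of in-plane points -> centre, long axis, sizes"""
    o=Q.mean(0); a=np.cross([0,1,0],n); a/=np.linalg.norm(a); b=np.cross(n,a)
    uv=np.stack([(Q-o)@a,(Q-o)@b],1).astype(np.float32)
    (cx,cy),(w,h),an=cv2.minAreaRect(uv); t=np.radians(an)
    if h>w: w,h,t=h,w,t+np.pi/2
    d=a*np.cos(t)+b*np.sin(t)
    return o+cx*a+cy*b,d,(w,h)
def blobs(mask,mn=40):
    n,l,s,c=cv2.connectedComponentsWithStats(mask.astype(np.uint8))
    return [(i,s[i],c[i],l==i) for i in range(1,n) if s[i][4]>=mn]
E
python3 - <<'E'
from h import *
for n in("scene","side"):
    d=np.load(n+"0.npz"); W=d["W"]; hsv=cv2.cvtColor(d["frame"],cv2.COLOR_BGR2HSV); H,S,V=cv2.split(hsv)
    reg=(W[...,0]>.2)&(W[...,0]<.9)&(W[...,1]>-.5)&(W[...,1]<.45)&(W[...,2]>-.02)&(W[...,2]<.3)
    tab=W[reg&(W[...,2]<.02)]; print(n,"table z",np.median(tab[:,2]))
    for nm,m in dict(red=((H<6)|(H>174))&(S>180)&(V>90),blue=(H>100)&(H<125)&(S>120)&(V>60),grey=(S<60)&(V>50),green=(H>60)&(H<90)&(S>80),orange=(H>6)&(H<28)&(S>170)&(V>150)).items():
        for i,s,c,k in blobs(m&reg,60):
            P=W[k&reg]; P=P[np.isfinite(P).all(1)]
            q=np.percentile(P,[2,50,98],axis=0).round(3)
            print(nm,c.round(),s[4],"lo",q[0],"med",q[1],"hi",q[2])
            if s[4]>150:
                cc,nn,Q=face(P); r=rect(Q,nn); print("    plane n",nn.round(3),"rect",r[0].round(4),r[1].round(3),np.round(r[2],4),len(Q))
E
```

```text
scene table z -0.0002545807179211712
red [362. 153.] 1265 lo [0.301 0.097 0.004] med [0.361 0.16  0.047] hi [0.407 0.224 0.053]
    plane n [ 0.241 -0.171  0.956] rect [0.354  0.1613 0.0434] [0.541 0.841 0.014] [0.131  0.0724] 294
red [170. 173.] 106 lo [ 0.435 -0.404 -0.002] med [ 0.555 -0.32   0.151] hi [ 0.565 -0.308  0.156]
red [357. 212.] 794 lo [0.551 0.127 0.062] med [0.589 0.156 0.089] hi [0.626 0.184 0.116]
    plane n [ 0.563 -0.121  0.818] rect [0.5883 0.156  0.0894] [-0.798  0.178  0.575] [0.0942 0.0533] 609
red [407. 272.] 93 lo [0.693 0.267 0.001] med [0.759 0.278 0.119] hi [0.768 0.287 0.122]
blue [407. 225.] 787 lo [0.578 0.253 0.063] med [0.616 0.28  0.09 ] hi [0.653 0.308 0.115]
    plane n [ 0.556 -0.127  0.821] rect [0.6159 0.2798 0.0895] [-0.802  0.178  0.57 ] [0.0931 0.051 ] 614
blue [464. 234.] 261 lo [0.555 0.426 0.006] med [0.589 0.436 0.024] hi [0.62  0.449 0.03 ]
    plane n [ 0.065 -0.458  0.887] rect [0.5878 0.4368 0.0238] [ 0.997  0.001 -0.072] [0.0666 0.0269] 123
blue [405. 339.] 1075 lo [0.883 0.109 0.052] med [0.892 0.281 0.058] hi [0.9   0.442 0.062]
[... 13798 characters left out ...]
0.934] rect [ 0.6492 -0.4052  0.0014] [-0.018  1.     0.001] [0.1868 0.016 ] 249
orange [258. 375.] 151 lo [ 0.287 -0.343 -0.002] med [ 0.291 -0.29   0.001] hi [ 0.296 -0.233  0.004]
    plane n [0.101 0.001 0.995] rect [ 0.2907 -0.2868  0.0015] [ 0.036  0.999 -0.004] [0.1173 0.0108] 135
orange [429. 376.] 135 lo [ 0.623 -0.466 -0.002] med [ 0.631 -0.43   0.002] hi [ 0.638 -0.405  0.005]
orange [375. 389.] 488 lo [ 0.485 -0.442 -0.002] med [ 0.51  -0.414  0.002] hi [ 0.531 -0.391  0.005]
    plane n [0.003 0.019 1.   ] rect [ 0.5081 -0.4172  0.0017] [ 0.08   0.997 -0.019] [0.0544 0.0504] 435
orange [356. 391.] 130 lo [ 0.458 -0.421 -0.002] med [ 0.47  -0.403  0.002] hi [ 0.478 -0.387  0.005]
```

```bash
cat >> h.py <<'E'
def colour(im):
    H,S,V=cv2.split(cv2.cvtColor(im["frame"],cv2.COLOR_BGR2HSV))
    return dict(red=((H<6)|(H>174))&(S>170)&(V>80),blue=(H>100)&(H<125)&(S>120)&(V>60))
def box(W,lo,hi): return (W>np.array(lo)).all(-1)&(W<np.array(hi)).all(-1)
def toplevel(W,lo,hi,z):
    P=W[box(W,lo,hi)]; P=P[abs(P[:,2]-np.median(P[:,2]))<.004]; c,d,s=rect(P,np.array([0,0,1.]))
    print("top",len(P),c.round(4),"z",P[:,2].mean().round(4),"yaw",np.degrees(np.arctan2(d[1],d[0])).round(2),np.round(s,4)); return c,d
def go(pos,xt,yt,ref=None):
    """delta move from measured (or ref) pose to TCP pos with tool x=xt, y=yt (world)"""
    s=sense(); A=R.from_euler("xyz",s["tool_rot"],degrees=True); p=s["ee_pos"]
    xt=np.array(xt,float);xt/=np.linalg.norm(xt); yt=np.array(yt,float); yt-=xt*(xt@yt); yt/=np.linalg.norm(yt)
    if yt@A.as_matrix()[:,1]<0: yt=-yt
    B=R.from_matrix(np.stack([xt,yt,np.cross(xt,yt)],1))
    print("pos cm",(A.inv().apply(np.array(pos)-p)*100).round(2),"rot",np.degrees((A.inv()*B).as_rotvec()).round(2))
E
python3 - <<'E'
from h import *
print(R.from_euler("xyz",sense()["tool_rot"],degrees=True).as_matrix().round(2))
for n in("scene","side"):
    d=np.load(n+"0.npz"); W=d["W"]; print(n)
    toplevel(W,(.43,-.24,.033),(.58,-.08,.06),.039)
    P=W[box(W,(.5,-.4,.15),(.6,-.28,.17))&colour(d)["red"]]; print("cap",len(P),P.mean(0).round(4),(P.min(0)+P.max(0))/2,np.ptp(P,0).round(4))
    toplevel(W,(.5,-.4,.15),(.6,-.28,.17),.156)
E
```

```text
[[-0.    0.4   0.92]
 [-0.    0.92 -0.4 ]
 [-1.   -0.   -0.  ]]
scene
top 546 [ 0.5076 -0.1504  0.0383] z 0.0383 yaw 170.44 [0.099  0.0552]
cap 68 [ 0.5528 -0.32    0.1525] [ 0.55140949 -0.31967346  0.15341979] [0.0277 0.0267 0.0068]
top 72 [ 0.5527 -0.3187  0.1525] z 0.1525 yaw 22.03 [0.0275 0.025 ]
side
top 718 [ 0.504  -0.1526  0.0403] z 0.0403 yaw 171.01 [0.096  0.0576]
cap 101 [ 0.5461 -0.3245  0.1543] [ 0.54741376 -0.32247557  0.15428509] [0.0244 0.0271 0.0082]
top 126 [ 0.546  -0.3207  0.1542] z 0.1542 yaw 146.9 [0.0284 0.0274]
```

Run:
```python
from h import *
go((.50,-.22,.33),(0,0,-1),(.16,.987,0))
```

```text
pos cm [-14.44 -62.68  54.63] rot [-1.433e+01 -1.000e-02  5.000e-02]
```

Call:
move_arm(delta_pos=[[-4, 0, 0], [-8, -2, 2], [-12, -5, 4.5], [-14.5, -9, 8], [-14.5, -12, 10.5], [-14.5, -15, 13], [-14.5, -18, 16], [-14.5, -21, 18.5], [-14.5, -24, 21], [-14.5, -27, 23.5], [-14.5, -30, 26], [-14.5, -33, 29], [-14.5, -36, 31.5], [-14.5, -39, 34], [-14.5, -42, 37], [-14.5, -45, 39.5], [-14.5, -48, 42], [-14.5, -51, 44.5], [-14.5, -54, 47], [-14.5, -57, 50]], delta_rot=[[0, 0, 0], [-2, 0, 0], [-4, 0, 0], [-6, 0, 0], [-8, 0, 0], [-10, 0, 0], [-12, 0, 0], [-14, 0, 0], [-14, 0, 0], [-14, 0, 0], [-14, 0, 0], [-14, 0, 0], [-14, 0, 0], [-14, 0, 0], [-14, 0, 0], [-14, 0, 0], [-14, 0, 0], [-14, 0, 0], [-14, 0, 0], [-14, 0, 0]], fingers=0)

```text
clock: 1.87
ee_pos: [0.4781, -0.1466, 0.3305]
tool_rot: [26.0, 90.0, 16.5]
wrist_force: [0.5, 1.5, 0.4]
width: 0.0006
```

Call:
move_arm(delta_pos=[[0, -3, 2.5], [0, -5.7, 4.6], [0, -5.7, 4.6], [0, -5.7, 4.6]], delta_rot=[[0, 0, 0], [0, 0, 0], [0, 0, 0], [0, 0, 0]])

```text
clock: 2.2
ee_pos: [0.5144, -0.2094, 0.3296]
tool_rot: [162.1, 89.9, 152.4]
wrist_force: [-0.1, -0.0, -0.5]
width: 0.0002
```

Run:
```python
from h import *
im=get_image("wrist"); W=cloud(im); np.savez("wrist1.npz",W=W,**im); cv2.imwrite("pics/wrist1.png",im["frame"]); print(im["origin"],im["rotation"])
s=sense();print(s["clock"],s["ee_pos"],s["tool_rot"],s["wrist_force"])
toplevel(W,(.43,-.24,.033),(.58,-.08,.06),.039)
toplevel(W,(.5,-.4,.15),(.6,-.28,.17),.156)
```

```text
[ 0.43702681 -0.19657077  0.52854857] [ 1.63348266e+02 -1.05880101e-01  8.04126829e+01]
2.25 [ 0.51391206 -0.20825121  0.32976279] [156.58618651  89.90285823 146.97955582] [ 0.37178149  0.57493135 -0.28709107]
top 2548 [ 0.5069 -0.1502  0.0387] z 0.0387 yaw 171.26 [0.0964 0.054 ]
top 411 [ 0.55   -0.3196  0.1522] z 0.1522 yaw 141.73 [0.0268 0.0267]
```

View pics/wrist1.png

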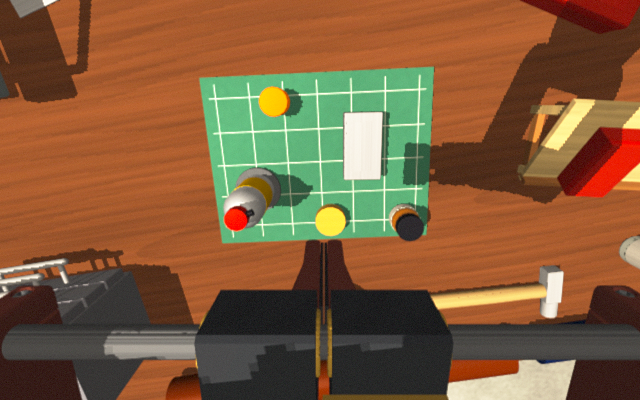

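The wrist view shows the bare tin (363,146) at its true size. The cap (235,218), spool, wax tin and jar are all clear of it. Next, the cap.

Run:
```python
from h import *
t=np.radians(-8.74)
go((.55,-.3196,.170),(0,0,-1),(-np.sin(t),np.cos(t),0))
```

```text
pos cm [ 15.96 -10.39   5.44] rot [-0.87 -0.09 -0.04]
```

Call:
move_arm(delta_pos=[[2, -3, 1.5], [4, -6, 3], [7, -9, 4.5], [10, -10.4, 5.4], [13, -10.4, 5.4], [15, -10.4, 5.4], [16, -10.4, 5.4], [16, -10.4, 5.4], [16, -10.4, 5.4]], delta_rot=[[-0.9, 0, 0], [-0.9, 0, 0], [-0.9, 0, 0], [-0.9, 0, 0], [-0.9, 0, 0], [-0.9, 0, 0], [-0.9, 0, 0], [-0.9, 0, 0], [-0.9, 0, 0]])

```text
clock: 3.0
ee_pos: [0.5507, -0.3188, 0.1713]
tool_rot: [-13.5, 90.0, -22.1]
wrist_force: [-0.6, 0.6, -0.6]
width: 0.0005
```

Call:
move_arm(delta_pos=[[0.4, 0, 0], [0.8, 0, 0], [1.1, 0, 0], [1.3, 0, 0], [1.5, 0, 0], [1.6, 0, 0]], delta_rot=[[0, 0, 0], [0, 0, 0], [0, 0, 0], [0, 0, 0], [0, 0, 0], [0, 0, 0]])

```text
clock: 3.5
ee_pos: [0.5503, -0.3196, 0.1544]
tool_rot: [126.7, 90.0, 118.0]
wrist_force: [0.8, 1.7, 0.0]
width: 0.0005
```

Call:
move_arm(delta_pos=[[0.2, 0, 0], [0.4, 0, 0], [0.5, 0, 0], [0.6, 0, 0], [0.6, 0, 0]], delta_rot=[[0, 0, 0], [0, 0, 0], [0, 0, 0], [0, 0, 0], [0, 0, 0]])

```text
clock: 3.92
ee_pos: [0.5503, -0.3196, 0.1482]
tool_rot: [157.7, 90.0, 149.1]
wrist_force: [-0.4, -0.2, -0.2]
width: 0.0003
```

Call:
move_arm(delta_pos=[[0.1, 0, 0], [0.2, 0, 0], [0.2, 0, 0], [0.2, 0, 0]], delta_rot=[[0, 0, 0], [0, 0, 0], [0, 0, 0], [0, 0, 0]])

```text
clock: 4.25
ee_pos: [0.5504, -0.3196, 0.1464]
tool_rot: [165.5, 90.0, 156.9]
wrist_force: [1.3, 1.0, 0.6]
width: 0.0004
```

Run:
```python
from h import *
im=get_image("side");a=im["frame"][230:380,300:450]; im2=get_image("scene");b=im2["frame"][110:230,110:230]
cv2.imwrite("pics/press.png",np.hstack([cv2.resize(a,(400,400)),cv2.resize(b,(400,400))]))
print(sense()["wrist_force"])
for im in(im,im2):
    P=cloud(im)[box(cloud(im),(.5,-.4,.13),(.6,-.28,.17))&colour(im)["red"]];print(len(P),P.mean(0),P.max(0))
```

```text
[-0.77554351  1.33086735  0.30048143]
111 [ 0.54410465 -0.32609623  0.15200498] [ 0.55426154 -0.31177629  0.15804704]
101 [ 0.55417358 -0.31925713  0.15003231] [ 0.56601085 -0.3071229   0.15676807]
```

View pics/press.png

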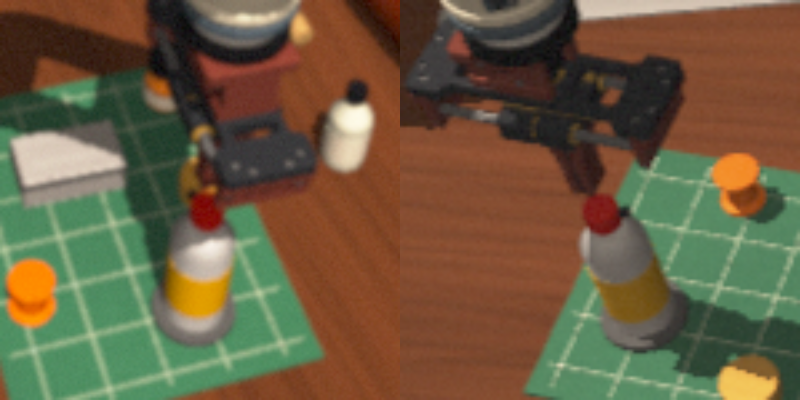

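The press view shows both finger tips just above the cap or behind it, on the robot side, with no contact yet. I'll locate the tips in 3D.

Run:
```python
from h import *
for n in("side","scene","wrist"):
    im=get_image(n); W=cloud(im); m=box(W,(.48,-.42,.135),(.62,-.24,.24))&~cv2.dilate(colour(im)["red"].astype(np.uint8),np.ones((3,3))).astype(bool)
    print(n)
    for z in np.arange(.135,.21,.008):
        P=W[m&(abs(W[...,2]-z)<.004)]
        if len(P): print(z.round(3),len(P),P.min(0).round(4),P.max(0).round(4))
    if n!="wrist":
        v,u=np.where(m&(W[...,2]>.14)); print("px",u.min(),u.max(),v.min(),v.max())
```

```text
side
0.135 1 [ 0.5351 -0.3211  0.1377] [ 0.5351 -0.3211  0.1377]
0.143 2 [ 0.5348 -0.3168  0.1392] [ 0.5348 -0.3162  0.1419]
0.151 8 [ 0.5392 -0.3082  0.1493] [ 0.5545 -0.3014  0.1537]
0.183 4 [ 0.537  -0.3223  0.1836] [ 0.5403 -0.3071  0.187 ]
0.191 19 [ 0.5363 -0.3289  0.1877] [ 0.5472 -0.3138  0.1948]
0.199 22 [ 0.5357 -0.3293  0.1954] [ 0.5457 -0.3124  0.2029]
0.207 16 [ 0.5362 -0.3287  0.2039] [ 0.5431 -0.3098  0.211 ]
px 370 380 284 310
scene
0.143 6 [ 0.5405 -0.3072  0.1397] [ 0.5489 -0.2988  0.1447]
0.151 5 [ 0.5466 -0.306   0.1474] [ 0.5492 -0.2992  0.1523]
0.183 5 [ 0.5443 -0.3269  0.1825] [ 0.5602 -0.3098  0.1868]
0.191 25 [ 0.5409 -0.3292  0.1873] [ 0.5637 -0.3078  0.1946]
0.199 27 [ 0.5399 -0.3293  0.1951] [ 0.5645 -0.3085  0.2029]
0.207 24 [ 0.5434 -0.3303  0.2032] [ 0.5659 -0.3092  0.21  ]
px 155 179 153 174
wrist
0.135 1 [ 0.536  -0.3221  0.1371] [ 0.536  -0.3221  0.1371]
0.143 43 [ 0.5416 -0.3075  0.1419] [ 0.5504 -0.2992  0.147 ]
0.151 106 [ 0.5423 -0.3074  0.147 ] [ 0.5495 -0.2998  0.1504]
0.183 14 [ 0.5385 -0.3256  0.1855] [ 0.5409 -0.3107  0.187 ]
0.191 202 [ 0.5379 -0.3267  0.187 ] [ 0.5454 -0.3089  0.195 ]
0.199 247 [ 0.5377 -0.3269  0.195 ] [ 0.5415 -0.3089  0.203 ]
0.207 408 [ 0.5379 -0.3273  0.203 ] [ 0.5609 -0.3087  0.211 ]
```

Run:
```python
from h import *
im=get_image("side"); W=cloud(im); F=im["frame"]
for v in range(282,322,2): print(v,[(tuple(int(q) for q in F[v,u]),*W[v,u].round(3)) for u in (372,376,380)])
f=200/np.tan(np.radians(im["fov_y"])/2);Rm=R.from_euler("xyz",im["rotation"],degrees=True)
for p in((.5504,-.3196,.1464),(.5504,-.3196,.1844),(.55,-.3196,.156)):
    q=Rm.inv().apply(np.array(p)-im["origin"]); print(p,f*q[:2]/q[2]+[im["cx"],im["cy"]])
```

```text
282 [((39, 74, 97), np.float64(0.515), np.float64(-0.341), np.float64(0.273)), ((82, 89, 96), np.float64(0.517), np.float64(-0.352), np.float64(0.285)), ((39, 42, 54), np.float64(0.531), np.float64(-0.343), np.float64(0.268))]
284 [((90, 119, 90), np.float64(0.628), np.float64(-0.168), np.float64(0.007)), ((86, 89, 98), np.float64(0.516), np.float64(-0.353), np.float64(0.281)), ((67, 69, 84), np.float64(0.531), np.float64(-0.344), np.float64(0.262))]
286 [((116, 151, 120), np.float64(0.626), np.float64(-0.172), np.float64(0.005)), ((68, 74, 85), np.float64(0.515), np.float64(-0.356), np.float64(0.279)), ((91, 95, 102), np.float64(0.509), np.float64(-0.377), np.float64(0.308))]
288 [((90, 135, 127), np.float64(0.623), np.float64(-0.178), np.float64(0.006)), ((35, 35, 60), np.float64(0.537), np.float64(-0.324), np.float64(0.224)), ((81, 80, 87), np.float64(0.507), np.float64(-0.38), np.float64(0.306))]
290 [((66, 129, 175), np.float64(0.61), np.float64(-0.198), np.float64(0.029)), ((19, 24, 60), np.float64(0.537), np.float64(-0.325), np.float64(0.219)), ((40, 44, 45), np.float64(0.506)
[... 2927 characters left out ...]
5, 70, 125), np.float64(0.554), np.float64(-0.327), np.float64(0.125))]
318 [((111, 116, 127), np.float64(0.536), np.float64(-0.326), np.float64(0.125)), ((103, 111, 120), np.float64(0.543), np.float64(-0.331), np.float64(0.128)), ((114, 119, 131), np.float64(0.551), np.float64(-0.333), np.float64(0.127))]
320 [((115, 123, 129), np.float64(0.534), np.float64(-0.33), np.float64(0.125)), ((144, 154, 166), np.float64(0.542), np.float64(-0.332), np.float64(0.124)), ((193, 209, 221), np.float64(0.55), np.float64(-0.336), np.float64(0.124))]
(0.5504, -0.3196, 0.1464) [377.5826427  307.57284169]
(0.5504, -0.3196, 0.1844) [379.22303308 296.43761922]
(0.55, -0.3196, 0.156) [377.81737245 304.87490908]
```

The true tips sit about 39 mm behind the reported TCP: tips at z≈0.186 while ee_pos reads 0.146. Contact with the cap will calibrate this offset.

Call:
move_arm(delta_pos=[[0.7, 0, 0], [1.4, 0, 0], [1.9, 0, 0], [2.3, 0, 0], [2.5, 0, 0], [2.5, 0, 0]], delta_rot=[[0, 0, 0], [0, 0, 0], [0, 0, 0], [0, 0, 0], [0, 0, 0], [0, 0, 0]])

```text
clock: 5.05
ee_pos: [0.55, -0.3194, 0.1206]
tool_rot: [158.0, 89.9, 149.4]
wrist_force: [-0.8, 0.5, -0.5]
width: 0.0002
```

Call:
move_arm(delta_pos=[[0.2, 0, 0], [0.4, 0, 0], [0.5, 0, 0], [0.5, 0, 0]], delta_rot=[[0, 0, 0], [0, 0, 0], [0, 0, 0], [0, 0, 0]])

```text
clock: 5.38
ee_pos: [0.5504, -0.3196, 0.1164]
tool_rot: [164.5, 90.0, 155.9]
wrist_force: [0.4, -0.5, 0.4]
width: 0.0003
```

Call:
move_arm(delta_pos=[[0.2, 0, 0], [0.3, 0, 0], [0.3, 0, 0]], delta_rot=[[0, 0, 0], [0, 0, 0], [0, 0, 0]])

```text
clock: 5.63
ee_pos: [0.5506, -0.3198, 0.1137]
tool_rot: [-24.8, 90.0, -33.4]
wrist_force: [0.3, 0.5, 3.1]
width: 0.0005
```

Call:
move_arm(delta_pos=[[0.2, 0, 0], [0.4, 0, 0], [0.5, 0, 0], [0.5, 0, 0]], delta_rot=[[0, 0, 0], [0, 0, 0], [0, 0, 0], [0, 0, 0]])

```text
clock: 5.97
ee_pos: [0.5506, -0.3198, 0.1091]
tool_rot: [-21.6, 90.0, -30.3]
wrist_force: [-2.7, 0.5, 7.0]
width: 0.0004
```

Call:
move_arm(delta_pos=[[0.1, 0, 0], [0.2, 0, 0], [0.2, 0, 0], [0.2, 0, 0]], delta_rot=[[0, 0, 0], [0, 0, 0], [0, 0, 0], [0, 0, 0]])

```text
clock: 6.3
ee_pos: [0.5507, -0.3198, 0.1089]
tool_rot: [-23.2, 89.9, -31.8]
wrist_force: [-5.8, 2.8, 20.2]
width: 0.0005
```

Call:
move_arm(delta_pos=[[-0.7, 0, 0], [-1.5, 0, 0], [-4, 0, 0], [-8, 0, 0], [-12, 1, 0], [-16, 3, 0], [-18, 6, 0], [-19, 10, 0], [-19, 14, -0.5], [-19, 18, -0.5], [-19, 22, -1], [-19, 26, -1], [-19, 30, -1], [-19, 34, -1.5], [-19, 38, -1.5], [-19, 42, -2], [-19, 46, -2], [-19, 49, -2], [-19, 52, -2], [-19, 53, -2]], delta_rot=[[0, 0, 0], [0, 0, 0], [0, 0, 0], [0, 0, 0], [0, 0, 0], [0, 0, 0], [0, 0, 0], [0, 0, 0], [0, 0, 0], [1, 0, 0], [2, 0, 0], [3, 0, 0], [3.8, 0, 0], [3.8, 0, 0], [3.8, 0, 0], [3.8, 0, 0], [3.8, 0, 0], [3.8, 0, 0], [3.8, 0, 0], [3.8, 0, 0]])

```text
clock: 7.97
ee_pos: [0.6101, 0.2112, 0.2958]
tool_rot: [135.6, 89.9, 123.3]
wrist_force: [-0.1, 0.7, 0.2]
width: 0.0007
```

Call:
move_arm(delta_pos=[[0, 0, 0], [0, 0, 0], [0, 0, 0]], delta_rot=[[0, 0, 0], [0, 0, 0], [0, 0, 0]], fingers=7.4, grip_force=30)

```text
clock: 8.22
ee_pos: [0.61, 0.2059, 0.2963]
tool_rot: [-115.4, 89.9, -127.9]
wrist_force: [0.5, -0.1, 0.4]
width: 0.0169
```

```bash
cat >> h.py <<'E'
def tins(im,W,names=("red","blue"),lo=(.5,.08,.04),hi=(.7,.36,.16)):
    out={}
    for k in names:
        B=blobs(colour(im)[k]&box(W,lo,hi),200); m=max(B,key=lambda b:b[1][4])[3]
        c,n,Q=face(W[m],it=6,tol=.003); r=rect(Q,n); d=r[1] if r[1][0]>0 else -r[1]
        print(k,len(Q),"topc",r[0].round(4),"n",n.round(3),"tilt",np.degrees(np.arccos(n[2])).round(1),"yaw",np.degrees(np.arctan2(d[1],d[0])).round(2),np.round(r[2],4)); out[k]=(r[0],n,d)
    return out
E
python3 - <<'E'
from h import *
im=get_image("wrist"); W=cloud(im); np.savez("wrist2.npz",W=W,**im); cv2.imwrite("pics/wrist2.png",im["frame"])
s=sense();print(s["clock"],s["ee_pos"],s["wrist_force"],s["qpos"].round(1)); print(R.from_euler("xyz",s["tool_rot"],degrees=True).as_matrix().round(3)); tins(im,W)
B=W[box(W,(.5,.05,-.01),(.8,.36,.14))]
im=get_image("side");W=cloud(im);P=W[box(W,(.5,-.4,.148),(.6,-.28,.17))&colour(im)["red"]];print("cap z",len(P),P[:,2].mean())
E
```

```text
8.2667 [0.61008707 0.20575185 0.29641299] [ 0.50332929 -0.1195148   0.33021272] [ 17.6  20.2  84.5  -0.   75.4 -59.9]
[[-0.     0.217  0.976]
 [-0.     0.976 -0.217]
 [-1.    -0.001 -0.   ]]
red 2675 topc [0.5872 0.1569 0.0908] n [ 0.557 -0.121  0.822] tilt 34.7 yaw -13.4 [0.0965 0.0541]
blue 2647 topc [0.6144 0.2806 0.0911] n [ 0.554 -0.129  0.822] tilt 34.7 yaw -12.21 [0.0955 0.0535]
cap z 108 0.15370844728167174
```

View pics/wrist2.png

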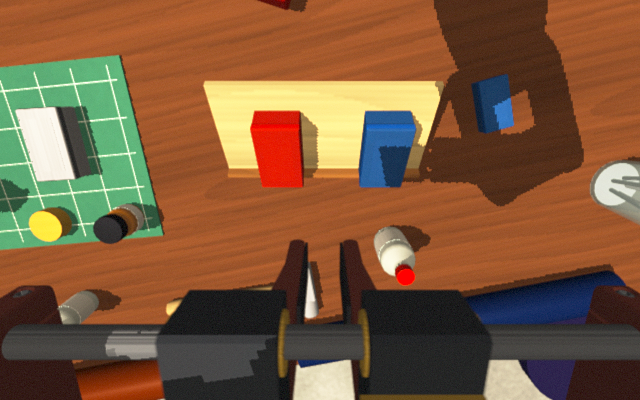

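The view shows red on the rack at (277,150) and blue at (388,150), both full-size, and the cap is back up. Now the grasp of red, along the slope normal.

```bash
cat >> h.py <<'E'
TIP=.039
def ee(tip,x): x=np.array(x,float); return np.array(tip)+TIP*x/np.linalg.norm(x)
N=np.array([np.sin(np.radians(35))*np.cos(np.radians(-12.7)),np.sin(np.radians(35))*np.sin(np.radians(-12.7)),np.cos(np.radians(35))])
YR=np.array([-np.sin(np.radians(-12.7)),np.cos(np.radians(-12.7)),0])
E
python3 - <<'E'
from h import *
c=np.array([.5872,.1569,.0910])
for h in(.06,.01,-.03): go(ee(c+h*N,-N),-N,YR)
E
```

```text
pos cm [18.84 -5.26  0.02] rot [ 0.16 35.    0.07]
pos cm [22.93 -5.25 -2.85] rot [ 0.16 35.    0.07]
pos cm [26.21 -5.25 -5.14] rot [ 0.16 35.    0.07]
```

Call:
move_arm(delta_pos=[[1, -0.8, 0], [3, -1.8, 0], [6, -3, 0], [9, -4.2, 0], [12, -5, 0], [15, -5.25, 0], [17, -5.25, 0], [18.8, -5.25, 0], [18.8, -5.25, 0], [18.8, -5.25, 0]], delta_rot=[[0, 5, 0], [0, 11, 0], [0, 17, 0], [0, 23, 0], [0, 29, 0], [0.2, 35, 0], [0.2, 35, 0], [0.2, 35, 0], [0.2, 35, 0], [0.2, 35, 0]], fingers=7.4)

```text
clock: 9.15
ee_pos: [0.5988, 0.1557, 0.1091]
tool_rot: [-179.9, 55.0, 167.4]
wrist_force: [-0.2, -0.3, 0.3]
width: 0.0737
```

Run:
```python
from h import *
s=sense();print(s["clock"],s["ee_pos"],s["wrist_force"],s["qpos"].round(1),s["width"])
c=np.array([.5872,.1569,.0910])
for h in(.06,.01,-.03): go(ee(c+h*N,-N),-N,YR)
# finger tips + tin in scene/side view
for n in("scene","side"):
    im=get_image(n);W=cloud(im);tins(im,W)
    A=R.from_euler("xyz",s["tool_rot"],degrees=True)
    m=box(W,(.5,.05,.1),(.75,.3,.3)); T=A.inv().apply(W[m]-s["ee_pos"]); T=T[(abs(T[:,1])<.056)&(abs(T[:,2])<.014)]
    print(n,len(T),np.sort(T[:,0])[::-1][:80:5].round(4)); Q=T[T[:,0]>-.07]; print("y hist",np.histogram(Q[:,1]*1000,bins=range(-60,61,10)))
```

```text
9.15 [0.59878669 0.15572499 0.10913514] [-0.2343815  -0.32715064  0.32285547] [  7.2  47.2  71.6  11.2  94.5 -72.6] 0.07371087088045525
pos cm [ 0.05 -0.14  0.09] rot [0.01 0.01 0.07]
pos cm [ 5.05 -0.13  0.09] rot [0.01 0.01 0.07]
pos cm [ 9.05 -0.13  0.09] rot [0.01 0.01 0.07]Traceback (most recent call last):
  File "<stdin>", line 7, in <module>
  File "h.py", line 46, in tins
    B=blobs(colour(im)[k]&box(W,lo,hi),200); m=max(B,key=lambda b:b[1][4])[3]
                                               ~~~^^^^^^^^^^^^^^^^^^^^^^^^
ValueError: max() iterable argument is empty
```

Run:
```python
from h import *
s=sense();A=R.from_euler("xyz",s["tool_rot"],degrees=True)
for n in("scene","side","wrist"):
    im=get_image(n);W=cloud(im)
    m=box(W,(.5,.05,.1),(.75,.3,.3)); T=A.inv().apply(W[m]-s["ee_pos"]); T=T[(abs(T[:,1])<.056)&(abs(T[:,2])<.018)]
    for g in(-1,1):
        Q=T[(T[:,1]*g>.032)&(T[:,0]>-.08)]
        if len(Q)>8: print(n,g,len(Q),"max x",np.sort(Q[:,0])[-5:].round(4),"y",np.percentile(Q[:,1],[3,97]).round(4),"z",np.percentile(Q[:,2],[3,97]).round(4))
im=get_image("wrist");W=cloud(im)
try: tins(im,W,("red",))
except Exception as e: print(e)
```

```text
side -1 115 max x [-0.0403 -0.0401 -0.04   -0.0385 -0.0377] y [-0.0499 -0.0396] z [-0.0149  0.008 ]
side 1 111 max x [-0.0398 -0.0394 -0.0393 -0.0387 -0.0374] y [0.0333 0.045 ] z [-0.0158  0.0075]
wrist -1 1842 max x [-0.0375 -0.0375 -0.0374 -0.0374 -0.0372] y [-0.0452 -0.0362] z [-0.0115  0.0088]
wrist 1 1834 max x [-0.0379 -0.0377 -0.0377 -0.0377 -0.0377] y [0.0373 0.0461] z [-0.0117  0.0085]
red 9839 topc [0.5876 0.1557 0.0906] n [ 0.558 -0.125  0.82 ] tilt 34.9 yaw -12.29 [0.0959 0.0542]
```

Call:
move_arm(delta_pos=[[1.5, -0.05, 0.12], [3.5, -0.05, 0.12], [5, -0.05, 0.12], [6.2, -0.05, 0.12], [7.2, -0.05, 0.12], [8, -0.05, 0.12], [8.6, -0.05, 0.12], [9, -0.05, 0.12], [9, -0.05, 0.12], [9, -0.05, 0.12]], delta_rot=[[0, 0, 0], [0, 0, 0], [0, 0, 0], [0, 0, 0], [0, 0, 0], [0, 0, 0], [0, 0, 0], [0, 0, 0], [0, 0, 0], [0, 0, 0]])

```text
clock: 10.23
ee_pos: [0.5497, 0.1666, 0.0342]
tool_rot: [-179.9, 55.0, 167.4]
wrist_force: [0.7, -0.2, -0.2]
width: 0.0739
```

Call:
move_arm(delta_pos=[[0, 0, 0], [0, 0, 0], [0, 0, 0], [0, 0, 0], [0, 0, 0], [0, 0, 0], [0, 0, 0]], delta_rot=[[0, 0, 0], [0, 0, 0], [0, 0, 0], [0, 0, 0], [0, 0, 0], [0, 0, 0], [0, 0, 0]], fingers=4.5, grip_force=45)

```text
clock: 10.82
ee_pos: [0.5497, 0.1662, 0.0343]
tool_rot: [-179.9, 55.0, 167.5]
wrist_force: [1.0, -4.4, 2.8]
width: 0.0539
```

Call:
move_arm(delta_pos=[[-0.1, 0, 0], [-0.4, 0, 0], [-1, 0, 0], [-2, 0, 0], [-3.5, 0, 0], [-5.5, 0, 0], [-7.5, 0, 0], [-9.5, 0, 0], [-11, 0, 0], [-12, 0, 0], [-12, 0, 0], [-12, 0, 0]], delta_rot=[[0, 0, 0], [0, 0, 0], [0, 0, 0], [0, 0, 0], [0, 0, 0], [0, 0, 0], [0, 0, 0], [0, 0, 0], [0, 0, 0], [0, 0, 0], [0, 0, 0], [0, 0, 0]])

```text
clock: 11.82
ee_pos: [0.6167, 0.1516, 0.1325]
tool_rot: [-179.9, 55.0, 167.4]
wrist_force: [-0.1, -0.7, -3.0]
width: 0.0535
```

```bash
cat >> h.py <<'E'
def held(k,lo=(.3,-.4,.03),hi=(.9,.4,.4)):
    """top-face centre of held tin in the tool frame, from wrist camera"""
    s=sense();A=R.from_euler("xyz",s["tool_rot"],degrees=True)
    im=get_image("wrist");W=cloud(im); T=A.inv().apply(W.reshape(-1,3)-s["ee_pos"]).reshape(W.shape)
    m=colour(im)[k]&box(T,(-.12,-.05,-.08),(.02,.05,.08))
    Q=T[m]; q=np.median(Q[:,0]); print("all x",np.percentile(Q[:,0],[2,50,98]).round(4),"y",np.percentile(Q[:,1],[1,99]).round(4),"z",np.percentile(Q[:,2],[1,99]).round(4))
    c,n,P=face(Q,6,.003); print("normal in tool",n.round(3),len(P)); print("ext lo",np.percentile(P,1,axis=0).round(4),"hi",np.percentile(P,99,axis=0).round(4)); return im
E
python3 - <<'E'
from h import *
s=sense();print(s["clock"],s["ee_pos"],s["wrist_force"],s["torque"],s["width"])
im=held("red"); cv2.imwrite("pics/held.png",im["frame"])
t=np.radians(-8.74); Y=np.array([-np.sin(t),np.cos(t),0]); X=(0,0,-1)
for z in(.20,.06): go(ee((.5069,-.1502,z+.036+.039-.03),X),X,Y)
E
```

```text
11.8167 [0.61670547 0.15164233 0.13245081] [-0.13420562 -0.6770199  -2.98965737] [-0.11824457 -0.45708159  0.04764148] 0.05349633675843598
all x [-0.0699 -0.0686 -0.0486] y [-0.0263  0.0258] z [-0.0479  0.0462]
normal in tool [1.    0.001 0.002] 19963
ext lo [-0.07   -0.0261 -0.0473] hi [-0.0666  0.0258  0.0462]
pos cm [ -3.72 -31.85  -7.54] rot [ -3.79 -35.05  -1.11]
pos cm [  7.74 -31.83   0.5 ] rot [ -3.79 -35.05  -1.11]
```

View pics/held.png

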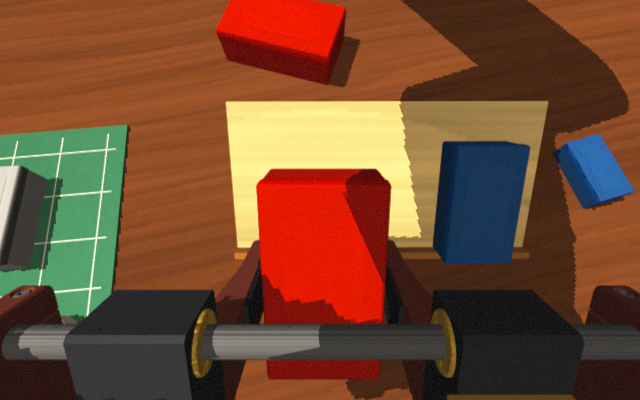

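The held view shows red centred and square between the pads, spanning (258–390, 170–378), and flat to the tool within 0.2°. Carrying it over to the base tin.

Call:
move_arm(delta_pos=[[0.1, -0.6, 0], [0.2, -2, -0.1], [0.4, -4.5, -0.3], [0.8, -7.5, -0.6], [1.1, -10.5, -0.8], [1.4, -13.5, -1.1], [1.7, -16.5, -1.3], [2, -19.5, -1.6], [2.3, -22.5, -1.8], [2.6, -25.5, -2.1], [2.9, -28, -2.3], [3.1, -30, -2.5], [3.3, -31.2, -2.6], [3.3, -31.84, -2.6], [3.3, -31.84, -2.6], [3.3, -31.84, -2.6]], delta_rot=[[0, -1, 0], [-0.4, -4, -0.1], [-0.8, -7.5, -0.2], [-1.2, -11, -0.3], [-1.6, -15, -0.5], [-2, -19, -0.6], [-2.4, -23, -0.7], [-2.9, -27, -0.9], [-3.3, -30.5, -1], [-3.6, -33, -1.1], [-3.8, -34.5, -1.1], [-3.8, -35, -1.1], [-3.8, -35, -1.1], [-3.8, -35, -1.1], [-3.8, -35, -1.1], [-3.8, -35, -1.1]])

```text
clock: 13.2
ee_pos: [0.508, -0.15, 0.1204]
tool_rot: [87.7, 90.0, 79.0]
wrist_force: [1.0, 0.4, -2.1]
width: 0.0536
```

Run:
```python
from h import *
s=sense();print(s["clock"],s["ee_pos"],s["wrist_force"],s["width"],R.from_euler("xyz",s["tool_rot"],degrees=True).as_matrix().round(4).tolist())
held("red")
im=get_image("wrist");W=cloud(im)
for n in("wrist","scene","side"):
    im=get_image(n);W=cloud(im); P=W[box(W,(.43,-.24,.033),(.58,-.08,.045))]; print(n,len(P),P.min(0).round(4),P.max(0).round(4))
t=np.radians(-8.74); Y=np.array([-np.sin(t),np.cos(t),0]); X=(0,0,-1)
for z in(.022,.0075): go((.5069+.0005,-.1502,z),X,Y)
```

```text
13.2 [ 0.50799429 -0.14995741  0.12042273] [ 0.9652145   0.42242768 -2.06874976] 0.05358306016755184 [[0.0002, 0.1521, 0.9884], [0.0008, 0.9884, -0.1521], [-1.0, 0.0009, 0.0]]
all x [-0.0696 -0.0684 -0.0478] y [-0.026   0.0261] z [-0.0481  0.0459]
normal in tool [1.    0.002 0.002] 20042
ext lo [-0.0698 -0.026  -0.0476] hi [-0.0664  0.0262  0.0459]
wrist 1909 [ 0.4551 -0.1739  0.033 ] [ 0.4862 -0.117   0.0412]
scene 562 [ 0.4563 -0.1839  0.033 ] [ 0.5587 -0.1163  0.0442]
side 768 [ 0.4528 -0.1872  0.0331] [ 0.5545 -0.1179  0.045 ]
pos cm [ 9.84 -0.09 -0.05] rot [ 0.08  0.   -0.04]
pos cm [11.29 -0.09 -0.05] rot [ 0.08  0.   -0.04]
```

Call:
move_arm(delta_pos=[[0.5, 0, 0], [1.7, -0.05, 0], [3.5, -0.1, -0.05], [5.5, -0.1, -0.05], [7.2, -0.1, -0.05], [8.6, -0.1, -0.05], [9.6, -0.1, -0.05], [10.2, -0.1, -0.05], [10.5, -0.1, -0.05], [10.6, -0.1, -0.05], [10.6, -0.1, -0.05], [10.6, -0.1, -0.05]], delta_rot=[[0, 0, 0], [0, 0, 0], [0, 0, 0], [0, 0, 0], [0, 0, 0], [0, 0, 0], [0, 0, 0], [0, 0, 0], [0, 0, 0], [0, 0, 0], [0, 0, 0], [0, 0, 0]])

```text
clock: 14.45
ee_pos: [0.5077, -0.1513, 0.0152]
tool_rot: [15.0, 89.9, 6.3]
wrist_force: [-0.3, -0.8, -3.1]
width: 0.0538
```

Run:
```python
from h import *
s=sense();print(s["clock"],s["ee_pos"],s["wrist_force"],s["width"])
ims={n:get_image(n)["frame"] for n in("scene","side")}
cv2.imwrite("pics/pre.png",np.hstack([cv2.resize(ims["scene"][130:250,180:310],(400,370),interpolation=cv2.INTER_CUBIC),cv2.resize(ims["side"][230:350,265:395],(400,370),interpolation=cv2.INTER_CUBIC)]))
```

```text
14.45 [ 0.50765092 -0.1513082   0.01519873] [-0.30967066 -0.80039115 -3.08992969] 0.05382423179783926
```

View pics/pre.png

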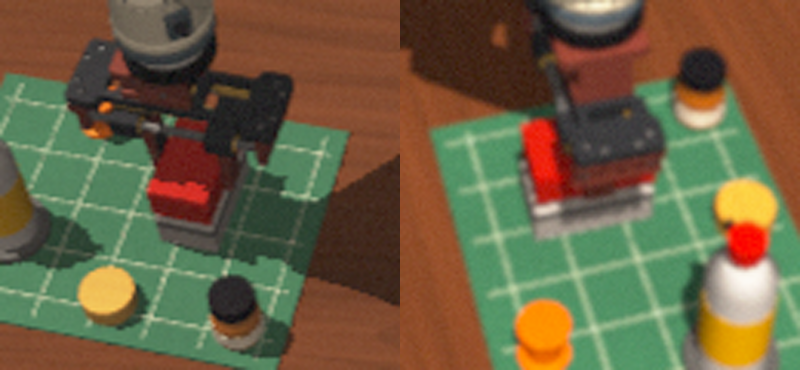

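The pre-placing view shows the red tin in line over the bare one in both cameras ((185,200) and (590,180)), with a thin gap below it.

Call:
move_arm(delta_pos=[[0.1, 0.05, -0.02], [0.25, 0.1, -0.02], [0.4, 0.1, -0.02], [0.55, 0.1, -0.02], [0.65, 0.1, -0.02], [0.72, 0.1, -0.02], [0.75, 0.1, -0.02], [0.75, 0.1, -0.02]], delta_rot=[[0, 0, 0], [0, 0, 0], [0, 0, 0], [0, 0, 0], [0, 0, 0], [0, 0, 0], [0, 0, 0], [0, 0, 0]])

```text
clock: 15.22
ee_pos: [0.507, -0.1501, 0.0069]
tool_rot: [89.4, 90.0, 80.7]
wrist_force: [0.5, -0.5, -1.4]
width: 0.0536
```

Call:
move_arm(delta_pos=[[0.05, 0, 0], [0.1, 0, 0], [0.1, 0, 0]], delta_rot=[[0, 0, 0], [0, 0, 0], [0, 0, 0]])

```text
clock: 15.47
ee_pos: [0.5071, -0.1502, 0.0063]
tool_rot: [55.0, 90.0, 46.3]
wrist_force: [-1.8, -0.3, 1.4]
width: 0.0537
```

Call:
move_arm(delta_pos=[[0.05, 0, 0], [0.1, 0, 0], [0.1, 0, 0]], delta_rot=[[0, 0, 0], [0, 0, 0], [0, 0, 0]])

```text
clock: 15.72
ee_pos: [0.5071, -0.1502, 0.0062]
tool_rot: [39.3, 90.0, 30.5]
wrist_force: [-4.2, 1.8, 13.6]
width: 0.0539
```

Contact is now 13.6 N plus about 3 N of tin weight, roughly 16.6 N. I'll ease slightly and hold.

Call:
move_arm(delta_pos=[[-0.01, 0, 0], [-0.01, 0, 0], [-0.01, 0, 0], [-0.01, 0, 0], [-0.01, 0, 0], [-0.01, 0, 0], [-0.01, 0, 0]], delta_rot=[[0, 0, 0], [0, 0, 0], [0, 0, 0], [0, 0, 0], [0, 0, 0], [0, 0, 0], [0, 0, 0]])

```text
clock: 16.3
ee_pos: [0.5071, -0.1501, 0.0062]
tool_rot: [40.0, 90.0, 31.2]
wrist_force: [-4.2, 1.3, 12.6]
width: 0.0538
```

Call:
move_arm(delta_pos=[[0, 0, 0], [0, 0, 0], [0, 0, 0], [0, 0, 0], [0, 0, 0], [0, 0, 0]], delta_rot=[[0, 0, 0], [0, 0, 0], [0, 0, 0], [0, 0, 0], [0, 0, 0], [0, 0, 0]])

```text
clock: 16.8
ee_pos: [0.5071, -0.1502, 0.0062]
tool_rot: [34.4, 90.0, 25.6]
wrist_force: [-4.5, 1.8, 11.1]
width: 0.0538
```

Call:
move_arm(delta_pos=[[-0.05, 0, 0], [-0.1, 0, 0], [-0.11, 0, 0], [-0.11, 0, 0]], delta_rot=[[0, 0, 0], [0, 0, 0], [0, 0, 0], [0, 0, 0]])

```text
clock: 17.13
ee_pos: [0.5071, -0.1501, 0.0063]
tool_rot: [55.7, 90.0, 47.0]
wrist_force: [-0.6, -0.1, 1.6]
width: 0.0541
```

Call:
move_arm(delta_pos=[[0, 0, 0], [0, 0, 0], [0, 0, 0], [0, 0, 0], [0, 0, 0]], delta_rot=[[0, 0, 0], [0, 0, 0], [0, 0, 0], [0, 0, 0], [0, 0, 0]], fingers=7.0)

```text
clock: 17.55
ee_pos: [0.5071, -0.1501, 0.0063]
tool_rot: [64.7, 90.0, 55.9]
wrist_force: [0.2, 0.9, 1.0]
width: 0.0699
```

Run:
```python
from h import *
s=sense();print(s["clock"],s["ee_pos"],s["wrist_force"],s["width"])
held("red")
```

```text
17.55 [ 0.50708221 -0.15012486  0.00625537] [0.24578782 0.92226895 1.01567298] 0.06985364833783272
all x [-0.0696 -0.0684 -0.0473] y [-0.0259  0.026 ] z [-0.0481  0.0458]
normal in tool [1.    0.001 0.002] 19968
ext lo [-0.0698 -0.0259 -0.0476] hi [-0.0665  0.0261  0.0459]
```

Call:
move_arm(delta_pos=[[-0.4, 0, 0], [-1.5, 0, 0], [-3.5, 0, 0], [-6.5, 0, 0], [-10, 0, 0], [-14, 0, 0], [-18, 0, 0], [-22, 0, 0], [-26, 0, 0], [-27, 0, 0], [-27, 0, 0], [-27, 0, 0]], delta_rot=[[0, 0, 0], [0, 0, 0], [0, 0, 0], [0, 0, 0], [0, 0, 0], [0, 0, 0], [0, 0, 0], [0, 0, 0], [0, 0, 0], [0, 0, 0], [0, 0, 0], [0, 0, 0]])

```text
clock: 18.6
ee_pos: [0.5067, -0.1502, 0.2766]
tool_rot: [18.3, 89.9, 9.5]
wrist_force: [-0.4, 1.0, -0.6]
width: 0.0702
```

Run:
```python
from h import *
s=sense();print(s["clock"],s["ee_pos"],s["wrist_force"])
im=get_image("wrist");W=cloud(im);np.savez("wrist3.npz",W=W,**im)
toplevel(W,(.43,-.24,.065),(.58,-.08,.09),.075)
P=W[box(W,(.43,-.24,.025),(.58,-.08,.041))];print("base sides",len(P),P.min(0),P.max(0))
for n in("scene","side"):
    im=get_image(n);W=cloud(im); print(n);toplevel(W,(.43,-.24,.065),(.58,-.08,.09),.075)
c=np.array([.6144,.2806,.0910])
for h in(.07,): go(ee(c+h*N,-N),-N,YR)
```

```text
18.6 [ 0.5066507  -0.15015481  0.27657242] [-0.40446047  0.97037964 -0.61592505]
top 3589 [ 0.5069 -0.1496  0.0746] z 0.0746 yaw 171.5 [0.096  0.0547]
base sides 43 [ 0.45565517 -0.16919798  0.03547194] [ 0.46338457 -0.11794603  0.03890295]
scene
top 573 [ 0.5076 -0.149   0.0744] z 0.0744 yaw 171.24 [0.0993 0.0556]
side
top 750 [ 0.5045 -0.1522  0.0763] z 0.0763 yaw 172.52 [0.0969 0.0579]
pos cm [15.81 44.05  6.05] rot [ 3.86 34.77  1.15]
```

Call:
move_arm(delta_pos=[[0, 3, 0.4], [0, 7, 1], [0, 11, 1.5], [0, 15, 2], [0, 19, 2.6], [0, 23, 3.2], [0, 27, 3.7], [0, 31, 4.3], [1, 35, 4.8], [3, 39, 5.4], [6, 42, 6], [9, 44.05, 6], [12, 44.05, 6], [14, 44.05, 6], [15.8, 44.05, 6.05], [15.8, 44.05, 6.05], [15.8, 44.05, 6.05], [15.8, 44.05, 6.05]], delta_rot=[[0, 0, 0], [0, 0, 0], [0.4, 3, 0.1], [0.8, 7, 0.2], [1.2, 11, 0.3], [1.6, 15, 0.5], [2, 19, 0.6], [2.5, 23, 0.7], [3, 27, 0.9], [3.4, 31, 1], [3.8, 34.8, 1.1], [3.86, 34.8, 1.15], [3.86, 34.8, 1.15], [3.86, 34.8, 1.15], [3.86, 34.8, 1.15], [3.86, 34.8, 1.15], [3.86, 34.8, 1.15], [3.86, 34.8, 1.15]], fingers=7.4)

```text
clock: 20.25
ee_pos: [0.6343, 0.2759, 0.1196]
tool_rot: [180.0, 55.3, 167.2]
wrist_force: [-0.9, 0.5, 0.4]
width: 0.074
```

Run:
```python
from h import *
s=sense();print(s["clock"],s["ee_pos"],s["wrist_force"],s["qpos"].round(1),s["width"])
im=get_image("wrist");W=cloud(im)
c=tins(im,W,("blue",))["blue"][0]
print(R.from_euler("xyz",s["tool_rot"],degrees=True).inv().apply(c-s["ee_pos"]))
for h in(.01,-.03): go(ee(c+h*N,-N),-N,YR)
```

```text
20.25 [0.63432088 0.275906   0.1196316 ] [-0.86631605  0.52902068  0.4150014 ] [ 14.9  51.6  61.   15.5  98.7 -64.4] 0.07395074328512893
blue 9064 topc [0.6152 0.2807 0.0908] n [ 0.558 -0.124  0.82 ] tilt 34.9 yaw -12.79 [0.0959 0.0537]
[0.03494813 0.00045633 0.00022792]
pos cm [6.48 0.02 0.01] rot [ 0.01  0.33 -0.06]
pos cm [ 1.048e+01  2.000e-02 -1.000e-02] rot [ 0.01  0.33 -0.06]
```

Call:
move_arm(delta_pos=[[1.5, 0.03, 0], [3.5, 0.03, 0], [5.5, 0.03, 0], [7, 0.03, 0], [8.2, 0.03, 0], [9.2, 0.03, 0], [9.9, 0.03, 0], [10.3, 0.03, 0], [10.45, 0.03, 0], [10.45, 0.03, 0], [10.45, 0.03, 0]], delta_rot=[[0, 0.3, 0], [0, 0.3, 0], [0, 0.3, 0], [0, 0.3, 0], [0, 0.3, 0], [0, 0.3, 0], [0, 0.3, 0], [0, 0.3, 0], [0, 0.3, 0], [0, 0.3, 0], [0, 0.3, 0]])

```text
clock: 21.22
ee_pos: [0.5762, 0.2895, 0.0332]
tool_rot: [180.0, 55.0, 167.3]
wrist_force: [0.4, -0.6, 0.4]
width: 0.0738
```

Call:
move_arm(delta_pos=[[0, 0, 0], [0, 0, 0], [0, 0, 0], [0, 0, 0], [0, 0, 0], [0, 0, 0], [0, 0, 0]], delta_rot=[[0, 0, 0], [0, 0, 0], [0, 0, 0], [0, 0, 0], [0, 0, 0], [0, 0, 0], [0, 0, 0]], fingers=4.5, grip_force=45)

```text
clock: 21.8
ee_pos: [0.5758, 0.2894, 0.0329]
tool_rot: [-180.0, 54.9, 167.3]
wrist_force: [2.2, -0.4, 1.2]
width: 0.0541
```

Call:
move_arm(delta_pos=[[-0.1, 0, 0], [-0.4, 0, 0], [-1, 0, 0], [-2, 0, 0], [-3.5, 0, 0], [-5.5, 0, 0], [-7.5, 0, 0], [-9.5, 0, 0], [-11.5, 0, 0], [-13, 0, 0], [-14, 0, 0], [-14, 0, 0], [-14, 0, 0]], delta_rot=[[0, 0, 0], [0, 0, 0], [0, 0, 0], [0, 0, 0], [0, 0, 0], [0, 0, 0], [0, 0, 0], [0, 0, 0], [0, 0, 0], [0, 0, 0], [0, 0, 0], [0, 0, 0], [0, 0, 0]])

```text
clock: 22.88
ee_pos: [0.6543, 0.2716, 0.1474]
tool_rot: [-180.0, 54.9, 167.3]
wrist_force: [0.1, -0.0, -3.0]
width: 0.0536
```

Run:
```python
from h import *
s=sense();print(s["clock"],s["ee_pos"],s["wrist_force"],s["torque"],s["width"])
held("blue")
t=np.radians(-8.6); Y=np.array([-np.sin(t),np.cos(t),0]); X=(0,0,-1)
go((.5071,-.1500,.16),X,Y)
```

```text
22.8833 [0.65432882 0.27162652 0.14735628] [ 0.10036426 -0.01327954 -3.02418067] [-0.12078674 -0.50556526 -0.00523038] 0.05363138629561505
all x [-0.0717 -0.0704 -0.0663] y [-0.026   0.0258] z [-0.0478  0.046 ]
normal in tool [ 1.    -0.     0.004] 20371
ext lo [-0.0718 -0.026  -0.0473] hi [-0.0684  0.0259  0.046 ]
pos cm [  1.83 -44.35  -4.85] rot [ -3.99 -35.15  -1.2 ]
```

Call:
move_arm(delta_pos=[[0, -0.6, -0.1], [0.1, -2, -0.2], [0.2, -4.5, -0.5], [0.3, -7.5, -0.8], [0.4, -11, -1.2], [0.6, -14.5, -1.6], [0.7, -18, -2], [0.9, -21.5, -2.4], [1, -25, -2.7], [1.2, -28.5, -3.1], [1.3, -32, -3.5], [1.5, -35.5, -3.9], [1.6, -38.5, -4.2], [1.7, -41, -4.5], [1.8, -43, -4.7], [1.8, -44.1, -4.8], [1.8, -44.35, -4.85], [1.8, -44.35, -4.85], [1.8, -44.35, -4.85]], delta_rot=[[0, -1, 0], [-0.4, -3, -0.1], [-0.7, -6, -0.2], [-1, -9, -0.3], [-1.4, -12.5, -0.4], [-1.8, -16, -0.5], [-2.2, -19.5, -0.7], [-2.6, -23, -0.8], [-3, -26.5, -0.9], [-3.4, -30, -1], [-3.7, -32.5, -1.1], [-3.9, -34.5, -1.2], [-4, -35.15, -1.2], [-4, -35.15, -1.2], [-4, -35.15, -1.2], [-4, -35.15, -1.2], [-4, -35.15, -1.2], [-4, -35.15, -1.2], [-4, -35.15, -1.2]])

```text
clock: 24.52
ee_pos: [0.5078, -0.149, 0.1603]
tool_rot: [71.0, 89.9, 62.4]
wrist_force: [0.5, 0.4, -3.3]
width: 0.0539
```

Run:
```python
from h import *
s=sense();print(s["clock"],s["ee_pos"],s["wrist_force"],s["width"])
held("blue")
t=np.radians(-8.6); Y=np.array([-np.sin(t),np.cos(t),0]); X=(0,0,-1)
for n in("scene","side"):
    im=get_image(n);W=cloud(im)
    P=W[box(W,(.43,-.24,.065),(.58,-.08,.09))]; print(n,len(P),P.min(0),P.max(0))
go((.5073,-.1500,.05),X,Y)
```

```text
24.5167 [ 0.50779368 -0.14899625  0.16030979] [ 0.4771701   0.35695302 -3.32327055] 0.05385223962837389
all x [-0.0715 -0.0702 -0.0494] y [-0.0259  0.0261] z [-0.0481  0.0457]
normal in tool [1.    0.    0.004] 20522
ext lo [-0.0716 -0.026  -0.0476] hi [-0.0682  0.0261  0.0458]
scene 640 [ 0.45881904 -0.18220612  0.06500381] [ 0.55980171 -0.11596129  0.08230021]
side 840 [ 0.45366493 -0.18579037  0.06500035] [ 0.55543608 -0.11822626  0.08320757]
pos cm [11.04 -0.13 -0.06] rot [ 0.09  0.04 -0.05]
```

Call:
move_arm(delta_pos=[[0.5, 0, 0], [1.7, -0.05, 0], [3.5, -0.12, -0.06], [5.5, -0.12, -0.06], [7.4, -0.12, -0.06], [9, -0.12, -0.06], [10.1, -0.12, -0.06], [10.8, -0.12, -0.06], [11.1, -0.12, -0.06], [11.2, -0.12, -0.06], [11.2, -0.12, -0.06], [11.2, -0.12, -0.06]], delta_rot=[[0, 0, 0], [0, 0, 0], [0, 0, 0], [0, 0, 0], [0, 0, 0], [0, 0, 0], [0, 0, 0], [0, 0, 0], [0, 0, 0], [0, 0, 0], [0, 0, 0], [0, 0, 0]])

```text
clock: 25.67
ee_pos: [0.5078, -0.1511, 0.0493]
tool_rot: [9.4, 89.9, 0.8]
wrist_force: [-0.0, 0.2, -3.3]
width: 0.054
```

Call:
move_arm(delta_pos=[[0.1, 0, 0], [0.22, 0, 0], [0.34, 0, 0], [0.44, 0, 0], [0.52, 0, 0], [0.56, 0, 0], [0.56, 0, 0]], delta_rot=[[0, 0, 0], [0, 0, 0], [0, 0, 0], [0, 0, 0], [0, 0, 0], [0, 0, 0], [0, 0, 0]])

```text
clock: 26.25
ee_pos: [0.5071, -0.1509, 0.0429]
tool_rot: [35.0, 89.9, 26.4]
wrist_force: [-0.1, 0.4, -3.7]
width: 0.054
```

Call:
move_arm(delta_pos=[[0.05, 0.04, 0], [0.1, 0.08, 0], [0.15, 0.08, 0], [0.15, 0.08, 0]], delta_rot=[[0, 0, 0], [0, 0, 0], [0, 0, 0], [0, 0, 0]])

```text
clock: 26.58
ee_pos: [0.5073, -0.1501, 0.0414]
tool_rot: [32.9, 89.9, 24.4]
wrist_force: [-0.2, 1.1, -3.7]
width: 0.0538
```

Call:
move_arm(delta_pos=[[0.04, 0, 0], [0.08, 0, 0], [0.1, 0, 0], [0.1, 0, 0]], delta_rot=[[0, 0, 0], [0, 0, 0], [0, 0, 0], [0, 0, 0]])

```text
clock: 26.92
ee_pos: [0.5073, -0.1502, 0.0405]
tool_rot: [29.6, 89.9, 21.0]
wrist_force: [0.0, -0.3, -3.9]
width: 0.0537
```

Call:
move_arm(delta_pos=[[0.04, 0, 0], [0.08, 0, 0], [0.08, 0, 0]], delta_rot=[[0, 0, 0], [0, 0, 0], [0, 0, 0]])

```text
clock: 27.17
ee_pos: [0.5074, -0.1502, 0.0404]
tool_rot: [29.2, 89.9, 20.6]
wrist_force: [-1.9, 0.3, 5.5]
width: 0.0541
```

Call:
move_arm(delta_pos=[[0.04, 0, 0], [0.08, 0, 0], [0.08, 0, 0]], delta_rot=[[0, 0, 0], [0, 0, 0], [0, 0, 0]])

```text
clock: 27.42
ee_pos: [0.5074, -0.1501, 0.0403]
tool_rot: [28.6, 89.9, 20.0]
wrist_force: [-4.7, 1.9, 13.8]
width: 0.0538
```

Call:
move_arm(delta_pos=[[-0.02, 0, 0], [-0.02, 0, 0], [-0.02, 0, 0], [-0.02, 0, 0], [-0.02, 0, 0], [-0.02, 0, 0], [-0.02, 0, 0], [-0.02, 0, 0]], delta_rot=[[0, 0, 0], [0, 0, 0], [0, 0, 0], [0, 0, 0], [0, 0, 0], [0, 0, 0], [0, 0, 0], [0, 0, 0]])

```text
clock: 28.08
ee_pos: [0.5074, -0.1502, 0.0403]
tool_rot: [25.8, 89.9, 17.2]
wrist_force: [-3.4, 1.2, 12.5]
width: 0.0538
```

Call:
move_arm(delta_pos=[[0, 0, 0], [0, 0, 0], [0, 0, 0], [0, 0, 0], [0, 0, 0]], delta_rot=[[0, 0, 0], [0, 0, 0], [0, 0, 0], [0, 0, 0], [0, 0, 0]])

```text
clock: 28.5
ee_pos: [0.5074, -0.1502, 0.0403]
tool_rot: [26.3, 89.9, 17.8]
wrist_force: [-3.3, 0.7, 11.9]
width: 0.0539
```

Call:
move_arm(delta_pos=[[-0.05, 0, 0], [-0.1, 0, 0], [-0.12, 0, 0], [-0.12, 0, 0]], delta_rot=[[0, 0, 0], [0, 0, 0], [0, 0, 0], [0, 0, 0]])

```text
clock: 28.83
ee_pos: [0.5073, -0.1502, 0.0404]
tool_rot: [28.5, 89.9, 19.9]
wrist_force: [-1.4, -0.3, 3.3]
width: 0.0535
```

Call:
move_arm(delta_pos=[[0, 0, 0], [0, 0, 0], [0, 0, 0], [0, 0, 0], [0, 0, 0]], delta_rot=[[0, 0, 0], [0, 0, 0], [0, 0, 0], [0, 0, 0], [0, 0, 0]], fingers=7.0)

```text
clock: 29.25
ee_pos: [0.5074, -0.1502, 0.0403]
tool_rot: [25.3, 89.9, 16.7]
wrist_force: [0.4, -0.2, -0.5]
width: 0.0701
```

Call:
move_arm(delta_pos=[[-0.4, 0, 0], [-1.5, 0, 0], [-3.5, 0, 0], [-6.5, 0, 0], [-10, 0, 0], [-14, 0, 0], [-18, 0, 0], [-21, 0, 0], [-23, 0, 0], [-23, 0, 0], [-23, 0, 0]], delta_rot=[[0, 0, 0], [0, 0, 0], [0, 0, 0], [0, 0, 0], [0, 0, 0], [0, 0, 0], [0, 0, 0], [0, 0, 0], [0, 0, 0], [0, 0, 0], [0, 0, 0]])

```text
clock: 30.17
ee_pos: [0.5075, -0.1504, 0.2721]
tool_rot: [0.5, 89.7, -8.1]
wrist_force: [-0.8, -0.2, -0.3]
width: 0.0701
```

Run:
```python
from h import *
s=sense();print(s["clock"],s["ee_pos"],s["wrist_force"],s["width"])
ims={}
for n in("wrist","scene","side"):
    im=get_image(n);W=cloud(im);ims[n]=im["frame"]; print(n);toplevel(W,(.43,-.24,.1),(.58,-.08,.125),.111)
    P=W[box(W,(.5,-.4,.145),(.6,-.28,.17))&colour(im)["red"]]; print("cap",len(P),P[:,2].mean() if len(P) else 0)
cv2.imwrite("pics/end.png",np.hstack([cv2.resize(ims["scene"][110:260,140:310],(400,353),interpolation=cv2.INTER_CUBIC),cv2.resize(ims["side"][220:370,260:430],(400,353),interpolation=cv2.INTER_CUBIC)]))
```

```text
30.1667 [ 0.50753073 -0.15040961  0.27209042] [-0.78430561 -0.22785001 -0.33316774] 0.07008700523838368
wrist
top 4392 [ 0.5073 -0.1497  0.1106] z 0.1106 yaw 171.61 [0.0964 0.0547]
cap 570 0.15177521795352053
scene
top 594 [ 0.5087 -0.1492  0.1103] z 0.1103 yaw 172.14 [0.0986 0.056 ]
cap 86 0.15172886732361954
side
top 756 [ 0.5049 -0.1512  0.1124] z 0.1124 yaw 171.25 [0.0967 0.0599]
cap 117 0.15344797991000456
```

View pics/end.png

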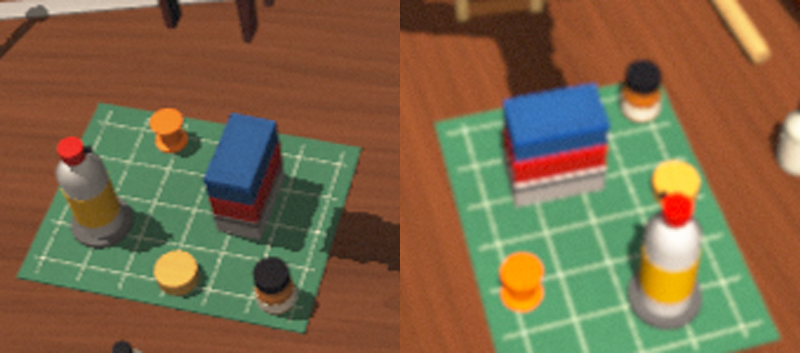

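The column stands square with its edges lined up (blue on red on bare steel at (245,175) and (555,145)). The cap is up, the bystanders are in place and the gripper is clear.

```bash
python3 -c "
from workcell import finish_job
print(finish_job())"
```

```text
the job is handed in; nothing more can be done
None
```

I pressed the spray cap to its stop and let it spring back before moving any tin. Then I stacked red on the bare-metal tin and blue on red, and handed the job in at about 30 s.

**Pressing:** I pressed each tin down for over a second, reading about 11–14 N at the wrist, or roughly 15–17 N with the tin's weight. I eased the load to about 2–3 N at the wrist before opening the fingers.

**Last checks:**
- **Alignment:** all three cameras put the blue tin's top within about 1.5 mm and 2° of where the bare-metal tin's top was measured at the start. Its height is about 0.111 m, as it should be.
- **Bottom tin:** it is now mostly hidden, so I did not measure it again. The last picture shows the edges of all three tins lined up.
- **Rest of the bench:** the cap is back up, and the things on the mat look unmoved in that picture. I did not measure those or check the mallet and bottles behind the work. The gripper was clear when I handed in.

**Disagreements:**
- **Tool point:** the real finger tips sit about 39 mm behind the reported tool point. My first descent onto the cap therefore stopped short; I measured the offset with the cameras and confirmed it on contact with the cap.
- **Cameras:** the scene and side cameras differ by up to about 4 mm from each other, so I relied on the wrist camera.

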